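# Weigh a basket of circuit boards on the spring balance

### The job

Weigh the wire basket of circuit boards: take its bail by a grip sleeve beside the crook, hang the crook in the hook of the spring balance, and slowly ease the basket down until the balance itself carries the whole weight before you let go, so that the pointer never jumps, springs back or runs to the end of its scale and the hook is not strained. Leave the basket hanging freely and level from its crook with the pointer at rest, and do not disturb the balance or the other things on the bench.

Things in the scene. Friction and masses are not known exactly. Their poses are not given: they have to be found in the camera images.
- basket: Loose wire basket, 210 mm long (its x), 110 wide (y), 50 high, green circuit boards on edge in it up to 70 mm; origin at the centre of the underside, z up. A stiff fixed 6 mm wire bail arches over it along x: straight top at 130 mm (wire centre), kinked up in the middle into a crook 30 mm wide, 14 high. Mass unknown, 0.21 to 0.67 kg, centred below the crook. Hangs equally well either way round.
- crook (a point): Underside of the crook, an inverted V with a 9 mm flat top in the middle of the bail, 141 mm above the basket's underside: it sits in the hook. The wire's centre is 3 mm above this point.
- sleeve_a (a point): Centre of the grey grip sleeve on the bail's -x half, 66 mm from the crook, 130 mm above the basket's underside: 44 mm long (basket x), 12 wide (basket y), 14 high; free above, on both sides, and for 60 mm below down to the boards.
- sleeve_b (a point): The same sleeve on the +x half of the bail.
- balance_stand: Fixed laboratory stand with spring balance; origin on the bench plumb below the hook. Base plate 180 mm (its x) by 250 (its y, -50 to +200), 12 thick. A 12 mm upright rod at y = +130, 680 high, carries the balance by a clamp arm: an upright clear tube over the hook, up to 34 mm thick, from 385 to 575 mm above the bench. Its -x side, facing the robot within 0.3 rad, and its -y side are free.
- hook_seat (a point): Lowest inside point of the steel hook (5 mm wire), plumb below the tube, 280 mm above the bench unloaded; sinks with the pointer. The hook is a J in the stand's y-z plane: straight shank down the axis to 34 mm above the seat, bow to y = +14.5, round under the seat, up to the tip on the -y side. The bail, lying along the stand's x, goes in from -y over the tip, then down into the seat.
- hook_tip (a point): Centre of the hook's free end, 23 mm to the stand's -y of the seat and 20 mm above it. The clear gap from it to the shank is about 22 mm.
- pointer (a joint): How far pointer and hook are pulled down, m: 0 unloaded (held up against a stop by 0.1 N), end of scale 0.12. The spring gives 70 N/m (14 mm per N), lightly damped: a load let go before the spring carries it, or pulled lower than it would hang, makes it bounce. Faster than 120 mm/s while held, or 50 mm/s once let go (some 0.2 N amiss), is a jump.
- parts_tray: Loose grey divided tray, 150 x 100 x 40 mm, no bail; a bystander.
- wash_bottle: Loose white bottle, 60 mm diameter, 150 mm high, upright; origin under its centre; a bystander.
- solder_reel: Loose grey reel of solder, 52 mm diameter, 40 mm high, upright; origin under its centre; a bystander.
There are look-alikes about, which are no part of the job. There is more than one size of the basket; the one meant has the size given above.

How it is judged:
By the outcome, as a careful person would: the job done as asked, in the order asked, and still so for the second after the job is handed in, with the robot touching nothing.
It also fails if it takes over 59 s, if anything falls off the work surface, if the arm or the gripper's body presses on something with over 40 N, if the wrist force passes 120 N, or if a joint passes its speed limit or range.

### The arm

A 7-joint arm with a two-finger parallel gripper is mounted at the origin on the work surface. World frame = base frame: x ahead of the robot, y to its left, z up, the work surface at z = 0. Lengths are in m, angles in rad, forces in N, time in s.
With the tool pointing down it reaches from about 0.425 to 0.975 m from the base axis. Payload 16.7 kg.
Tool frame: the origin (TCP) lies at the very end of the fingers, on their centre line; the grasp point (between the pads) lies 19 mm behind it; z points along the fingers, y is the line along which they close (so a half turn about z gives the same grasp; the last joint's range is limited). The gripper opens to 85 mm and grips with 20 to 120 N. Pads are 22 mm wide; open, the fingers measure 114 mm over their backs; the gripper's body (76 mm by 85 mm) begins 54 mm behind the grasp point. The pads swing forward as they close: fully open they stand 13 mm farther back than shut.
Start: joints at [-1.377, 0.426, 0.074, 1.606, -0.034, 1.111, -0.067], TCP at [0.227, 0.636, 0.231] pointing down, gripper open.
Joint ranges: [-2.85, 2.85], [-0.5, 2.14], [-1.23, 1.37], [0.21, 2.46], [-1.02, 4.16], [0.16, 2.05], [-2.73, 2.73]. Speed limits (rad/s): [1.89, 1.89, 2.39, 2.39, 3.01, 3.01, 3.01].

### API

Orientations are given as a unit quaternion [w, x, y, z].
In Python, from bench import sense, capture, bot gives the robot as it stands. The module is installed in compiled form; this text tells all that it offers.
- The arm moves only by the shell command python3 -m creep 'ROWS' [FORCE]. ROWS is JSON, a list of rows, each a list of 7 numbers: the turn, a rotation vector about the tool's x, y, z each as a share of 0.08 rad, from -1 to 1, then the shift along the tool's x, y, z each as a share of 0.2 m, from -1 to 1, then the opening, from -1 (shut) to 1 (fully open), so that 0 is half open. A call has exactly 8 rows; each row shifts and turns the commanded pose from where the row before left it, along the tool's axes as they then stand; what a row does not reach is not made up. A row lasts 1/10 s, in which the tool goes at most 50 mm and 8.59 degrees, less where a joint would pass 70% of its speed; a pose out of reach is approached as far as the arm can. A call with a number of a shift or a turn outside -1 to 1 is refused whole. A call with a gripper value outside its range is refused whole. The fingers move at their own pace and stop on an object; FORCE is the grip in N (left out, the last holds). Time passes only in rows, so rows that do not move let the fingers close, or fill a call up. It gives the time, the measured TCP pose, the force, the opening and the grip force at its end, in the units of the state.
- sense(): the state, without advancing time (a new reading comes with each control period).
- capture(name): name is "side" or "top"; returns a dict with "image" (400x640x3 uint8, red, green, blue), "fx", "fy", "cx", "cy" (pixels), "k1" (the pictures are not rectified: a ray, as slopes to the right and down, at radius r is drawn at 1 + k1 r^2 times it, then the intrinsics apply), "world_from_camera" (4x4, takes a point from camera to world coordinates). Camera axes: x right, y down, z forward; pixel columns grow to the right and rows downward; lengths in m; the calibration is good to about 2 mm. A picture is of the moment at which its call begins. There is no depth.
- bot.close_job(): hands the job in; it is judged then, once.
The state is a dict: "t": time; "joint_positions": joint angles; "qvel": joint speeds; "joint_efforts": joint torques, N m; "tool_pos": TCP position; "ee_rot": TCP orientation; "wrist_force": force on the tool from outside, world axes, zero at the start; "torque": the same for the moment, N m; "gripper_width": finger opening in m; "gripper_force": force on a finger pad.
Only numpy, scipy, OpenCV 4.12 (cv2) and the standard library are available. Lean on these libraries where they do the work, as an engineer would, in place of code of your own. Each camera call takes 0.05 s, during which the arm holds its last target. There are 200 camera calls.

## Working session

There is one attempt and no reset: what is moved stays moved. The work goes in short steps, Python scripts to look and compute and a shell command to move; the robot and the scene stay as the last step left them, time stands still between calls to the robot, and variables do not carry over. Pictures are saved under pics/ and viewed, at most 10 in all, crops included, and the job is handed in when it is done.

```bash
mkdir -p pics; cat > h.py <<'E'
import numpy as np, cv2
from bench import sense, capture, bot
from scipy.spatial.transform import Rotation as R
def K(c): return np.array([[c["fx"],0,c["cx"]],[0,c["fy"],c["cy"]],[0,0,1.]]), np.array([c["k1"],0,0,0,0.])
def ray(c,u,v):
    k,d=K(c); p=cv2.undistortPoints(np.array([[[u,v]]],float),k,d)[0,0]
    T=np.array(c["world_from_camera"]); r=T[:3,:3]@np.array([p[0],p[1],1]); return T[:3,3],r/np.linalg.norm(r)
def onz(c,u,v,z):
    o,r=ray(c,u,v); return o+r*(z-o[2])/r[2]
def tri(c1,p1,c2,p2):
    o1,r1=ray(c1,*p1);o2,r2=ray(c2,*p2)
    s=np.linalg.lstsq(np.c_[r1,-r2],o2-o1,rcond=None)[0]; a=o1+r1*s[0];b=o2+r2*s[1]
    return (a+b)/2,np.linalg.norm(a-b)
def px(c,P):
    k,d=K(c); T=np.linalg.inv(np.array(c["world_from_camera"]))
    return cv2.projectPoints(np.array(P,float).reshape(-1,1,3),cv2.Rodrigues(T[:3,:3])[0],T[:3,3],k,d)[0][:,0]
def save(c,n,crop=None,s=1):
    im=c["image"][:,:,::-1]
    if crop: x0,y0,x1,y1=crop; im=im[y0:y1,x0:x1]
    cv2.imwrite("pics/"+n+".png",cv2.resize(im,None,fx=s,fy=s,interpolation=cv2.INTER_CUBIC))
def tool():
    s=sense(); q=np.array(s["ee_rot"]); return np.array(s["tool_pos"]),R.from_quat(q[[1,2,3,0]]).as_matrix(),s
E
python3 - <<'E'
from h import *
np.set_printoptions(precision=4,suppress=True)
for n in("side","top"):
    c=capture(n); save(c,n+"0",None,1.25); print(n,c["fx"],c["cx"],c["cy"],c["k1"],np.array(c["world_from_camera"]))
p,r,s=tool(); print(p,r,s)
E
```

```text
side 420.859887757363 318.0935924031067 205.96374890534082 0.016886550983127926 [[ 0.7791 -0.3535  0.5178 -0.0114]
 [-0.6266 -0.4659  0.6247 -0.7088]
 [ 0.0204 -0.8111 -0.5845  0.7854]
 [ 0.      0.      0.      1.    ]]
top 362.9819467774954 319.8593592438697 199.2144904821061 -0.005388590477351408 [[ 0.0119 -0.9831  0.1825  0.3676]
 [-0.9999 -0.0124 -0.002  -0.0631]
 [ 0.0042 -0.1825 -0.9832  1.003 ]
 [ 0.      0.      0.      1.    ]]
[0.2268 0.6354 0.2307] [[-0.9418  0.3362 -0.0003]
 [ 0.3362  0.9418 -0.0011]
 [-0.0001 -0.0012 -1.    ]] {'t': 0.1, 'joint_positions': array([-1.3775,  0.4267,  0.0738,  1.6065, -0.0341,  1.1108, -0.0671]), 'qvel': array([-0.0021,  0.0003,  0.0006, -0.003 ,  0.0002,  0.0017, -0.001 ]), 'joint_efforts': array([  0.0097, -95.1543,   3.7714, -46.4408,   0.0195,   0.0065,
        -0.    ]), 'tool_pos': array([0.2268, 0.6354, 0.2307]), 'ee_rot': array([-0.0001,  0.1706,  0.9853, -0.0006]), 'wrist_force': array([-1.3131,  0.214 ,  0.6241]), 'torque': array([-0.0287,  0.0107,  0.0488]), 'gripper_force': 0.0, 'gripper_width': 0.08518804505807724}
```

View pics/side0.png

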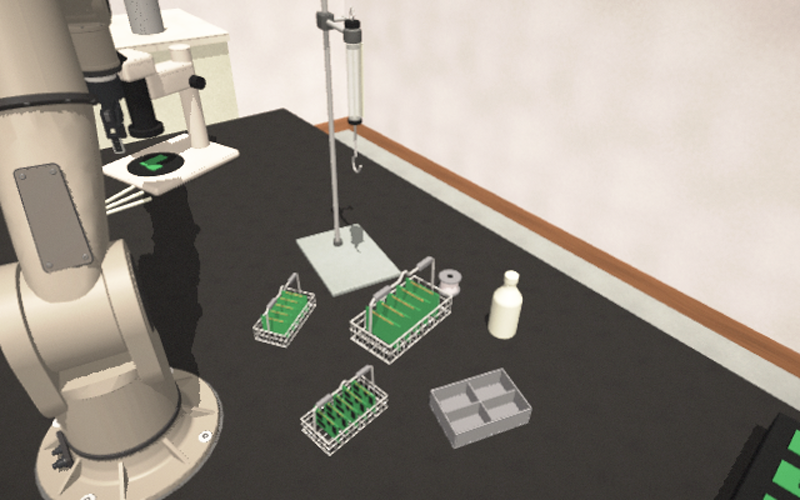

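View pics/top0.png

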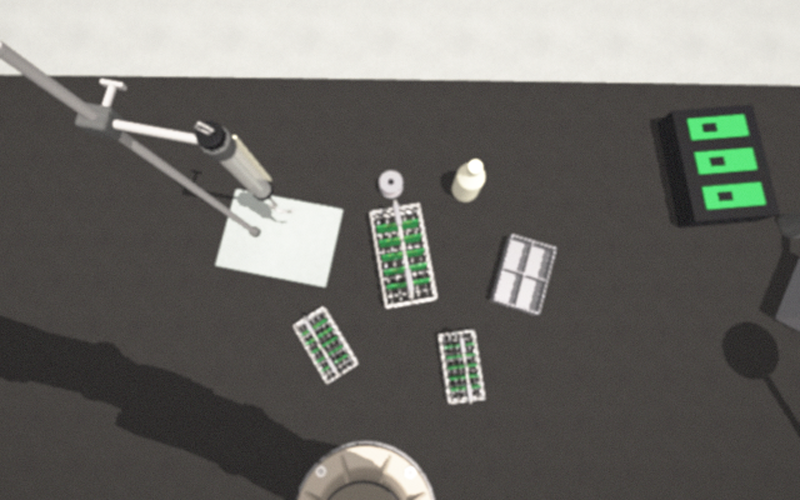

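Candidates, in 800-wide pixels:
- Large basket: side (400,317), top (404,255).
- Small basket A: side (285,315), top (325,345).
- Small basket B: side (345,412), top (461,366).

Next I measure their sizes on the rim plane and view crops.

```bash
python3 - <<'E'
from h import *
np.set_printoptions(precision=4,suppress=True)
t=capture("top"); s=capture("side")
for n,q in dict(big=[(370,210),(421,204),(437,300),(385,307)],A=[(293,323),(323,308),(358,365),(330,383)],B=[(438,333),(474,330),(485,401),(448,404)]).items():
    P=np.array([onz(t,u/1.25,v/1.25,.05) for u,v in q]); print(n,P.mean(0),[np.linalg.norm(P[i]-P[i-1]) for i in range(4)])
q=[(236,189),(343,209),(326,287),(216,265)]
P=np.array([onz(t,u/1.25,v/1.25,.012) for u,v in q]);print("plate",P,[np.linalg.norm(P[i]-P[i-1]) for i in range(4)])
q=[(297,240),(351,225),(400,276),(334,294)]
P=np.array([onz(s,u/1.25,v/1.25,.012) for u,v in q]);print("plate side",P,[np.linalg.norm(P[i]-P[i-1]) for i in range(4)])
a=s["image"][190:300,270:370]; b=t["image"][155:255,285:385]; c=s["image"][90:145,255:325]; d=t["image"][140:190,190:260]
f=lambda i,w,h:cv2.resize(i,(w,h),interpolation=cv2.INTER_CUBIC)
m=np.vstack([np.hstack([f(a,300,330),f(b,330,330)]),np.hstack([f(c,315,248),f(d,315,225) if 0 else cv2.copyMakeBorder(f(d,315,225),0,23,0,0,0)])])
cv2.imwrite("pics/crop1.png",m[:,:,::-1])
E
```

```text
big [ 0.5332 -0.0722  0.05  ] [np.float64(0.21187073892705588), np.float64(0.11166292579173098), np.float64(0.21060609025272525), np.float64(0.10973414620763562)]
A [0.3432 0.0847 0.05  ] [np.float64(0.1441785012350571), np.float64(0.06856524628788344), np.float64(0.13760287434548488), np.float64(0.06635008364986332)]
B [ 0.3023 -0.1931  0.05  ] [np.float64(0.1416206629843715), np.float64(0.07488586789210226), np.float64(0.14201081754318592), np.float64(0.0748963454782862)]
plate [[0.6858 0.3094 0.012 ]
 [0.6418 0.0643 0.012 ]
 [0.4651 0.0953 0.012 ]
 [0.5106 0.3398 0.012 ]] [np.float64(0.1777862000636222), np.float64(0.2489660940398139), np.float64(0.17944937863982435), np.float64(0.24871685401290056)]
plate side [[0.5128 0.3379 0.012 ]
 [0.6672 0.3137 0.012 ]
 [0.6306 0.0551 0.012 ]
 [0.4683 0.0944 0.012 ]] [np.float64(0.24749922238862967), np.float64(0.15629987469993734), np.float64(0.26114878967584815), np.float64(0.16693355501754117)]
```

View pics/crop1.png

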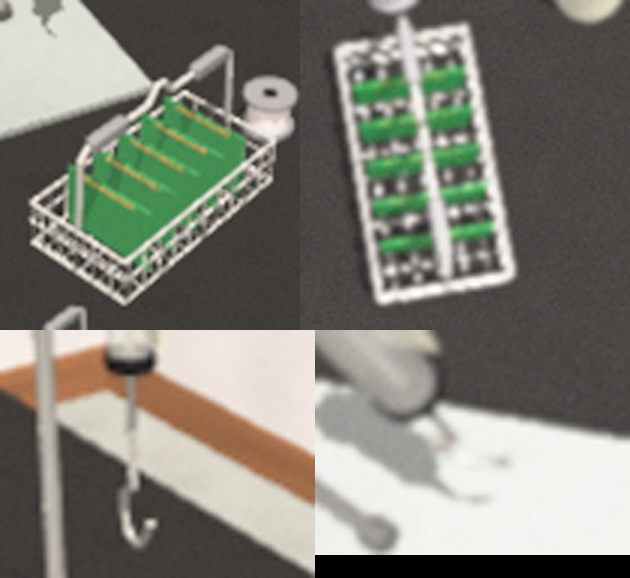

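The big basket's rim measures 210 x 110 mm, so it's the one meant. The other two are about 140 x 70. In the crop, its bail crook is at side px (322,219) and the hook's bow is at side px (285,137). Now I cross-check those points and work out the first move.

```bash
cat >> h.py <<'E'
def frame(yaw,tilt):  # bail axis yaw; tool x along -bail axis; tilt: body leans to -axis
    a=np.array([np.cos(yaw),np.sin(yaw),0]); up=np.array([0,0,1.])
    z=-up*np.cos(tilt)+a*np.sin(tilt); y=np.cross(up,a); return np.c_[np.cross(y,z),y,z]
def plan(P,Rt,show=True):
    p,r,s=tool(); rv=R.from_matrix(r.T@Rt).as_rotvec(); d=np.asarray(P)-p
    print("t",round(s["t"],2),"p",p,"turn(share)",rv/.08,"shift old",r.T@d/.2,"new",Rt.T@d/.2)
E
python3 - <<'E'
from h import *
np.set_printoptions(precision=4,suppress=True)
t=capture("top"); s=capture("side")
q=[(370,210),(421,204),(437,300),(385,307)]
P=np.array([onz(t,u/1.25,v/1.25,.05) for u,v in q]); ax=(P[0]+P[1]-P[2]-P[3]); yaw=np.arctan2(ax[1],ax[0]); c=P.mean(0)
print("yaw",yaw, "crook from side",onz(s,322.3,219.3,.144),"bail ends top",onz(t,285+107/3.3,155+20/3.3,.13),onz(t,285+145/3.3,155+275/3.3,.13))
print("px of crook pred",px(s,[[*c[:2],.144]]), "hook pred",px(s,[[.5628,.1283,.28]]),px(t,[[.5628,.1283,.28]]))
print(onz(s,285.4,136.7,.28), tri(s,(285.4,136.7),t,(190+(470-315)/4.5,140+(455-330)/4.5)))
a=np.array([np.cos(yaw),np.sin(yaw),0]); 
Rt=frame(yaw,.2); print(Rt); g=np.r_[c[:2],.13]-.072*a; print("grasp",g, "tcp",g+.019*Rt[:,2]); plan([.40,.15,.25],Rt)
E
```

```text
yaw 0.16761470524621216 crook from side [ 0.5294 -0.074   0.144 ] bail ends top [ 0.6264 -0.0576  0.13  ] [ 0.4345 -0.0877  0.13  ]
px of crook pred [[323.     218.3866]] hook pred [[285.0742 136.8645]] [[226.4443 168.8968]]
[0.564  0.1286 0.28  ] (array([0.5663, 0.1329, 0.2775]), np.float64(0.0011887351325690872))
[[-0.9663 -0.1668  0.1959]
 [-0.1635  0.986   0.0331]
 [-0.1987  0.     -0.9801]]
grasp [ 0.4622 -0.0842  0.13  ] tcp [ 0.4659 -0.0836  0.1114]
t 0.3 p [0.2269 0.6356 0.2311] turn(share) [-0.6431 -2.4466 -6.3592] shift old [-1.6315 -1.9956 -0.0937] new [-0.4583 -2.5383 -0.0036]
```

```bash
python3 -m creep '[[-0.09,-0.35,-0.91,-0.1,-0.18,0,0.4],[-0.09,-0.35,-0.91,-0.1,-0.18,0,0.4],[-0.09,-0.35,-0.91,-0.1,-0.18,0,0.4],[-0.09,-0.35,-0.91,-0.1,-0.18,0,0.4],[-0.09,-0.35,-0.91,-0.1,-0.18,0,0.4],[-0.09,-0.35,-0.91,-0.1,-0.18,0,0.4],[-0.09,-0.35,-0.91,-0.1,-0.18,0,0.4],[0,0,0,0,0,0,0.4]]' 
python3 - <<'E'
from h import *
np.set_printoptions(precision=4,suppress=True)
plan([.44,.05,.23],frame(.1676,.2)); plan([.4659,-.0836,.1114],frame(.1676,.2)); print(tool()[2]["joint_positions"])
E
```

```text
t: 1.1
tool_pos: [0.3351, 0.3666, 0.2418]
ee_rot: [0.1, -0.083, 0.991, 0.008]
wrist_force: [-0.5, 0.6, 0.1]
gripper_width: 0.0599
gripper_force: 0.0
t 1.1 p [0.3351 0.3666 0.2418] turn(share) [-0.0206  0.0193 -0.0167] shift old [-0.2384 -1.6477  0.111 ] new [-0.2364 -1.6482  0.108 ]
t 1.1 p [0.3351 0.3666 0.2418] turn(share) [-0.0206  0.0193 -0.0167] shift old [-0.1365 -2.3271  0.6964] new [-0.1345 -2.3284  0.6924]
[-1.1906  0.0372  0.1243  2.098   0.1982  0.8912  0.5543]
```

```bash
python3 -m creep '[[0,0,0,-0.03,-0.24,0,0.4],[0,0,0,-0.03,-0.24,0,0.4],[0,0,0,-0.02,-0.24,0,0.4],[0,0,0,-0.02,-0.24,0,0.4],[0,0,0,-0.02,-0.24,0,0.4],[0,0,0,-0.02,-0.24,0,0.4],[0,0,0,0,-0.24,0,0.4],[0,0,0,0,-0.24,0,0.4]]' 
python3 - <<'E'
from h import *
np.set_printoptions(precision=4,suppress=True)
plan([.4659,-.0836,.1114],frame(.1676,.2)); print(tool()[2]["joint_positions"])
E
```

```text
t: 1.9
tool_pos: [0.4243, -0.0048, 0.2474]
ee_rot: [0.1, -0.084, 0.991, 0.008]
wrist_force: [1.8, 0.0, 0.1]
gripper_width: 0.0596
gripper_force: 0.0
t 1.9 p [ 0.4243 -0.0048  0.2474] turn(share) [0.0011 0.0126 0.0077] shift old [-0.0005 -0.4235  0.6941] new [-0.0015 -0.4234  0.6941]
[-0.8685 -0.2339  0.6414  2.2688  0.198   0.8684  1.3992]
```

```bash
python3 -m creep '[[0,0,0,0,-0.2,0,0.4],[0,0,0,0,-0.2,0.05,0.4],[0,0,0,0,-0.02,0.1,0.4],[0,0,0,0,0,0.1,0.4],[0,0,0,0,0,0.1,0.4],[0,0,0,0,0,0.05,0.4],[0,0,0,0,0,0,0.4],[0,0,0,0,0,0,0.4]]' 
python3 - <<'E'
from h import *
np.set_printoptions(precision=4,suppress=True)
plan([.4659,-.0836,.1114],frame(.1676,.2)); print(tool()[2]["joint_positions"])
a=capture("side");b=capture("top")
f=lambda i:cv2.resize(i,None,fx=3,fy=3,interpolation=cv2.INTER_CUBIC)
cv2.imwrite("pics/near1.png",np.hstack([f(a["image"][150:300,240:370]),f(b["image"][130:280,270:400])])[:,:,::-1])
E
```

```text
t: 2.7
tool_pos: [0.454, -0.0832, 0.169]
ee_rot: [0.099, -0.084, 0.992, 0.008]
wrist_force: [0.1, -0.3, -0.4]
gripper_width: 0.0595
gripper_force: 0.0
t 2.7 p [ 0.454  -0.0832  0.169 ] turn(share) [-0.0161 -0.0053  0.0091] shift old [-0.     -0.0114  0.294 ] new [ 0.0001 -0.0117  0.294 ]
[-0.9299  0.046   1.0653  2.3022 -0.1654  0.6319  1.9946]
```

View pics/near1.png

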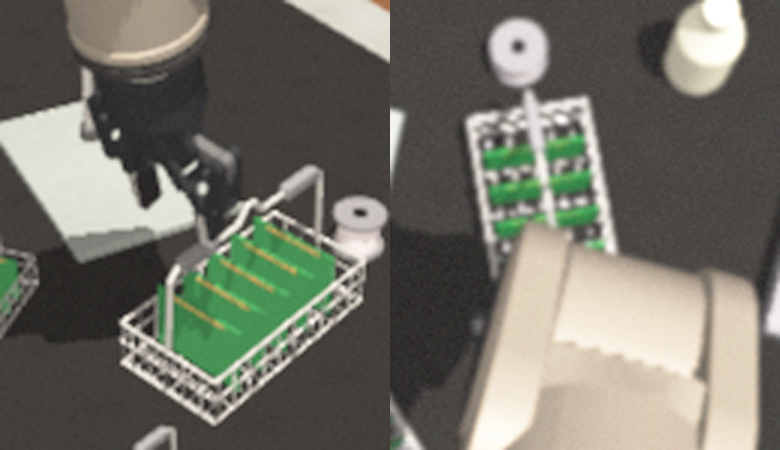

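The side crop shows the open fingers above the sleeve at (190,262), astride the bail. I go down and grip.

```bash
python3 -m creep '[[0,0,0,0,-0.012,0.06,0.4],[0,0,0,0,0,0.06,0.4],[0,0,0,0,0,0.06,0.4],[0,0,0,0,0,0.06,0.4],[0,0,0,0,0,0.054,0.4],[0,0,0,0,0,0,0.4],[0,0,0,0,0,0,0.1],[0,0,0,0,0,0,-0.3]]' 60
python3 - <<'E'
from h import *
np.set_printoptions(precision=4,suppress=True)
plan([.4659,-.0836,.1114],frame(.1676,.2)); print(tool()[2]["joint_positions"],tool()[2]["wrist_force"])
E
```

```text
t: 3.6
tool_pos: [0.4662, -0.0835, 0.112]
ee_rot: [0.1, -0.084, 0.991, 0.008]
wrist_force: [0.3, 0.2, -0.9]
gripper_width: 0.0337
gripper_force: 0.0
t 3.6 p [ 0.4662 -0.0835  0.112 ] turn(share) [-0.0016  0.0182  0.0088] shift old [ 0.0023 -0.0001  0.0026] new [ 0.0023 -0.0001  0.0026]
[-0.707   0.2497  0.8998  2.3276 -0.537   0.5238  2.3482] [ 0.2776  0.2065 -0.8732]
```

```bash
python3 -m creep '[[0,0,0,0,0,0,-1],[0,0,0,0,0,0,-1],[0,0,0,0,0,0,-1],[0,0,0,0,0,0,-1],[0,0,0,0,0,0,-1],[0,0,0,0,0,0,-1],[0,0,0,0,0,0,-1],[0,0,0,0,0,0,-1]]' 110
python3 - <<'E'
from h import *
np.set_printoptions(precision=4,suppress=True)
p,r,s=tool();print(s["wrist_force"],s["torque"],p)
z=np.array([0,0,1.]); print("up in tool:",r.T@z)
E
```

```text
t: 4.4
tool_pos: [0.4662, -0.0834, 0.1119]
ee_rot: [0.1, -0.084, 0.991, 0.008]
wrist_force: [-7.6, -0.0, 20.2]
gripper_width: 0.0102
gripper_force: 107.5
[-7.6199 -0.046  20.1775] [0.2    1.0349 0.418 ] [ 0.4662 -0.0834  0.1119]
up in tool: [-0.1997 -0.0002 -0.9799]
```

```bash
python3 -m creep '[[0,0,0,-0.004,0,-0.02,-1],[0,0,0,-0.008,0,-0.04,-1],[0,0,0,-0.016,0,-0.08,-1],[0,0,0,-0.02,0,-0.1,-1],[0,0,0,-0.02,0,-0.1,-1],[0,0,0,-0.01,0,-0.05,-1],[0,0,0,0,0,0,-1],[0,0,0,0,0,0,-1]]' 
python3 - <<'E'
from h import *
np.set_printoptions(precision=4,suppress=True)
p,r,s=tool();print(s["wrist_force"],s["torque"],p,s["joint_positions"])
c=capture("side"); save(c,"lift",(200,100,400,300),3)
E
```

```text
t: 5.2
tool_pos: [0.4653, -0.0828, 0.1904]
ee_rot: [0.099, -0.084, 0.991, 0.009]
wrist_force: [-0.3, 0.3, -5.5]
gripper_width: 0.0101
gripper_force: 107.7
[-0.2865  0.3419 -5.4853] [-0.1637  0.7683  0.0237] [ 0.4653 -0.0828  0.1904] [-1.0204  0.0107  1.1414  2.2603 -0.1056  0.6878  1.9358]
```

View pics/lift.png

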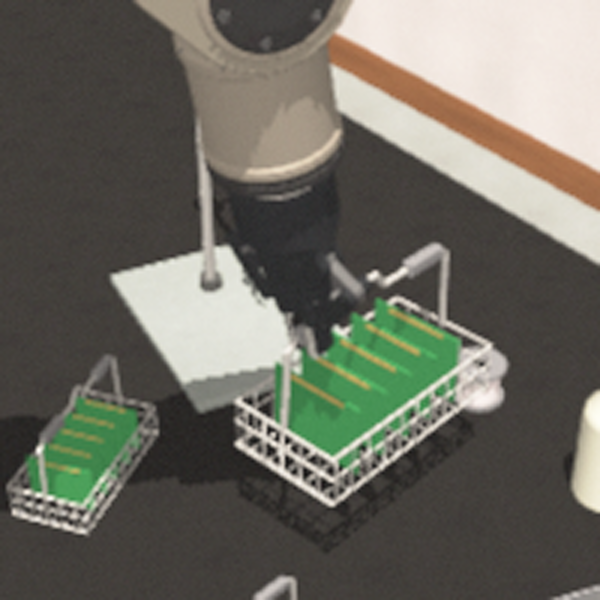

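```bash
python3 -m creep '[[0,0,0,-0.01,0,-0.05,-1],[0,0,0,-0.02,0,-0.1,-1],[0,0,0,-0.02,0,-0.1,-1],[0,0,0,-0.02,0,-0.1,-1],[0,0,0,-0.02,0,-0.08,-1],[0,0,0,-0.01,0,-0.04,-1],[0,0,0,-0.01,0.04,0,-1],[0,0,0,-0.02,0.08,0,-1]]' 
python3 -m creep '[[0,0,0,-0.03,0.12,0,-1],[0,0,0,-0.03,0.12,0,-1],[0,0,0,-0.03,0.12,0,-1],[0.04,0,0.2,-0.03,0.12,0,-1],[0.08,0,0.4,-0.03,0.1,0,-1],[0.13,0,0.6,-0.01,0.06,0,-1],[0.13,0,0.6,0,0,0,-1],[0.13,0,0.6,0,0,0,-1]]' 
python3 -m creep '[[0.13,0,0.6,0,0,0,-1],[0.11,0,0.6,0,0,0,-1],[0.09,0,0.4,0,0,0,-1],[0.04,0,0.2,0,0,0,-1],[0,0,0,0,0,0,-1],[0,0,0,0,0,0,-1],[0,0,0,0,0,0,-1],[0,0,0,0,0,0,-1]]' 
cat >> h.py <<'E'
O=np.array([.5628,.1283,0]); SX=np.array([.985,-.174,0]); SY=np.array([.174,.985,0])
E
python3 - <<'E'
from h import *
np.set_printoptions(precision=4,suppress=True)
plan([.4855,.081,.286],frame(-.175,.2)); print(tool()[2]["joint_positions"],tool()[2]["wrist_force"])
a=capture("side");b=capture("top")
f=lambda i:cv2.resize(i,None,fx=3,fy=3,interpolation=cv2.INTER_CUBIC)
cv2.imwrite("pics/stage.png",np.hstack([f(a["image"][60:260,215:345]),f(b["image"][110:310,190:325])])[:,:,::-1])
E
```

```text
t: 6.05
tool_pos: [0.4678, -0.0588, 0.2868]
ee_rot: [0.099, -0.083, 0.992, 0.008]
wrist_force: [-0.7, 0.1, -5.2]
gripper_width: 0.0094
gripper_force: 107.8
t: 6.85
tool_pos: [0.4779, 0.0737, 0.2923]
ee_rot: [0.099, 0.014, 0.995, -0.004]
wrist_force: [-0.2, -0.5, -5.8]
gripper_width: 0.0099
gripper_force: 107.8
t: 7.65
tool_pos: [0.4787, 0.0728, 0.2942]
ee_rot: [0.1, 0.087, 0.991, -0.01]
wrist_force: [0.0, 0.7, -4.9]
gripper_width: 0.0102
gripper_force: 107.7
t 7.65 p [0.4787 0.0728 0.2942] turn(share) [-0.0331  0.0095  0.0124] shift old [-0.0175  0.0465  0.0453] new [-0.0175  0.0464  0.0454]
[-1.0082 -0.1133  0.6118  2.0946  0.2109  0.981   0.8989] [ 0.0232  0.7213 -4.9164]
```

View pics/stage.png

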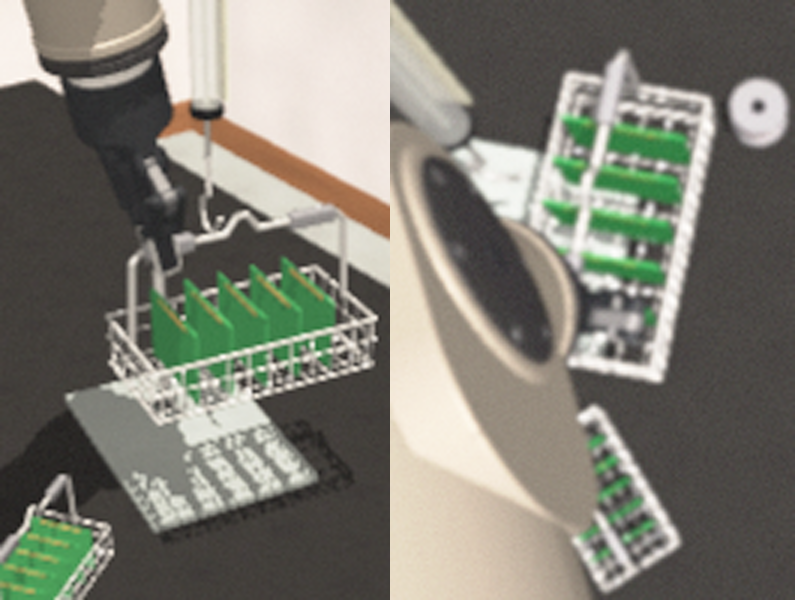

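The side crop shows the basket held about level. The crook is at full-frame (295,132), just right of and in front of the hook bow at (285,135), and sleeve_b is at (319,132). Now I compare these with the predicted pixels.

```bash
python3 - <<'E'
from h import *
np.set_printoptions(precision=4,suppress=True)
p=np.array([.4787,.0728,.2942]); c=p+.0679*SX+[0,0,.032]
s=capture("side");t=capture("top")
sb=c+.066*SX-[0,0,.014]; L=[c,sb+.022*SX,sb-.022*SX, c-.014*np.array([0,0,1])-.09*SX, c-[0,0,.144]+.105*SX-.055*SY+[0,0,.05],c-[0,0,.144]-.105*SX-.055*SY+[0,0,.05]]
for n,cc,(x,y) in(("side",s,(215,60)),("top",t,(190,110))): print(n,(px(cc,L)-[x,y])*3+[0 if n=="side" else 390,0])
# centre line of crook region, enlarged crops
f=lambda i,k:cv2.resize(i,None,fx=k,fy=k,interpolation=cv2.INTER_CUBIC)
a=f(s["image"][105:165,255:335],5);b=f(t["image"][125:185,240:290],5)
cv2.imwrite("pics/stage2.png",np.hstack([a,b])[:,:,::-1])
E
```

```text
side [[238.9467 214.9832]
 [331.5596 209.7548]
 [286.1249 219.9405]
 [137.9421 253.0896]
 [377.0662 315.434 ]
 [152.9593 375.2597]]
top [[584.843  184.9228]
 [617.1645  64.8513]
 [602.9971 126.9439]
 [557.9009 324.8152]
 [709.9575  96.0746]
 [651.3581 374.7327]]
```

View pics/stage2.png

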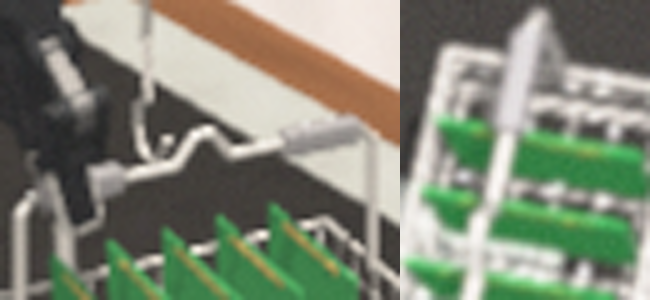

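Measured against prediction, the crook sits about 3–4 mm further along the bail, so I allow for that. I go over the tip to stand y = -12 mm at crook height 0.316.

```bash
python3 -m creep '[[0,0,0,0,0.02,0.006,-1],[0,0,0,0,0.04,0.006,-1],[0,0,0,0,0.05,0.006,-1],[0,0,0,0,0.06,0.006,-1],[0,0,0,0,0.05,0.006,-1],[0,0,0,0,0.04,0.006,-1],[0,0,0,0,0.02,0,-1],[0,0,0,0,0,0,-1]]' 
python3 -m creep '[[0,0,0,0,0,0,-1],[0,0,0,0,0,0,-1],[0,0,0,0,0,0,-1],[0,0,0,0,0,0,-1],[0,0,0,0,0,0,-1],[0,0,0,0,0,0,-1],[0,0,0,0,0,0,-1],[0,0,0,0,0,0,-1]]' 
python3 - <<'E'
from h import *
np.set_printoptions(precision=4,suppress=True)
p,r,st=tool(); print(st["wrist_force"],st["torque"]); c=p+.0715*SX+[0,0,.032]; d=c-[0,0,.003]-O; print("crook in stand",d@SX,d@SY,d[2])
s=capture("side");t=capture("top"); f=lambda i,k:cv2.resize(i,None,fx=k,fy=k,interpolation=cv2.INTER_CUBIC)
tip=O-.023*SY+[0,0,.30]
print("crop px crook,tip,seat", (px(s,[c,tip,O+[0,0,.28]])-[255,95])*6, (px(t,[c,tip,c+.088*SX])-[215,115])*6)
a=f(s["image"][95:170,255:325],6);b=f(t["image"][115:190,215:275],6)
cv2.imwrite("pics/over.png",np.hstack([a,b])[:,:,::-1])
E
```

```text
t: 8.65
tool_pos: [0.49, 0.1282, 0.2869]
ee_rot: [0.1, 0.086, 0.991, -0.01]
wrist_force: [0.1, 0.4, -5.9]
gripper_width: 0.0102
gripper_force: 107.7
t: 9.45
tool_pos: [0.4899, 0.1276, 0.287]
ee_rot: [0.1, 0.087, 0.991, -0.01]
wrist_force: [-0.3, 0.3, -5.6]
gripper_width: 0.0097
gripper_force: 107.7
[-0.2572  0.3438 -5.649 ] [ 0.1143  0.7373 -0.0237]
crook in stand -0.00014307381501191653 -0.013346568413800126 0.3160384155783479
crop px crook,tip,seat [[191.0613 181.1866]
 [202.037  230.6583]
 [180.4454 251.1868]] [[ 78.6909 299.421 ]
 [120.9809 319.9666]
 [140.0107  48.0073]]
```

View pics/over.png

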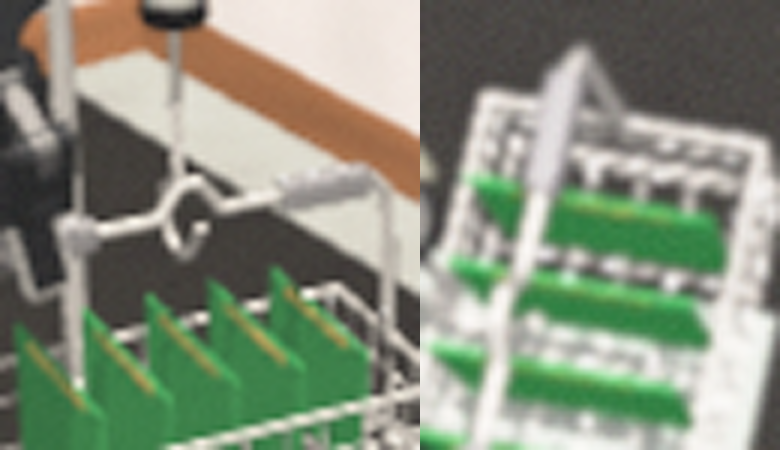

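Side crop: the crook's flat is at (192,182) against a predicted (191,181). The hook tip at (200,228) is below it and in front, and it matches too. The top view suggests the bail is about 2 mm further toward -y. I lower it into the hook with a slight +y drift.

```bash
python3 -m creep '[[0,0,0,0.0025,0.004,0.0123,-1],[0,0,0,0.0025,0.004,0.0123,-1],[0,0,0,0.0025,0.004,0.0123,-1],[0,0,0,0.0025,0.004,0.0123,-1],[0,0,0,0.003,0.006,0.0147,-1],[0,0,0,0.003,0.006,0.0147,-1],[0,0,0,0.003,0.006,0.0147,-1],[0,0,0,0.003,0.006,0.0147,-1]]' 
python3 - <<'E'
from h import *
np.set_printoptions(precision=4,suppress=True)
p,r,st=tool(); print(st["wrist_force"],st["torque"]); c=p+.0715*SX+[0,0,.032]; d=c-[0,0,.003]-O; print("crook in stand",d@SX,d@SY,d[2])
E
```

```text
t: 10.35
tool_pos: [0.4913, 0.1356, 0.2647]
ee_rot: [0.1, 0.087, 0.991, -0.01]
wrist_force: [0.3, 0.1, -5.3]
gripper_width: 0.0103
gripper_force: 107.8
[ 0.2694  0.0514 -5.3155] [0.1121 0.7802 0.0021]
crook in stand -0.00014853850166741392 -0.00527279573438805 0.29369950897852726
```

```bash
python3 -m creep '[[0,0,0,0.0015,0.006,0.008,-1],[0,0,0,0.0015,0.006,0.008,-1],[0,0,0,0.0015,0.006,0.008,-1],[0,0,0,0.0015,0.006,0.008,-1],[0,0,0,0.0015,0.004,0.008,-1],[0,0,0,0.0015,0.002,0.008,-1],[0,0,0,0,0,0,-1],[0,0,0,0,0,0,-1]]' 
python3 - <<'E'
from h import *
np.set_printoptions(precision=4,suppress=True)
p,r,st=tool(); print(st["wrist_force"],st["torque"]); c=p+.0715*SX+[0,0,.032]; d=c-[0,0,.003]-O; print("crook in stand",d@SX,d@SY,d[2])
s=capture("side"); c=s["image"]
save(s,"seat",(255,95,335,170),7)
print((px(s,[O+[0,0,.28]])-[255,95])*7)
E
```

```text
t: 11.15
tool_pos: [0.4925, 0.1412, 0.2552]
ee_rot: [0.1, 0.087, 0.991, -0.01]
wrist_force: [-0.2, -0.2, -5.7]
gripper_width: 0.0098
gripper_force: 107.7
[-0.199  -0.1992 -5.667 ] [ 0.1391  0.7558 -0.0196]
crook in stand 3.681485266119522e-05 0.0005208524028029271 0.28418447563050964
[[210.5196 293.0513]]
```

View pics/seat.png

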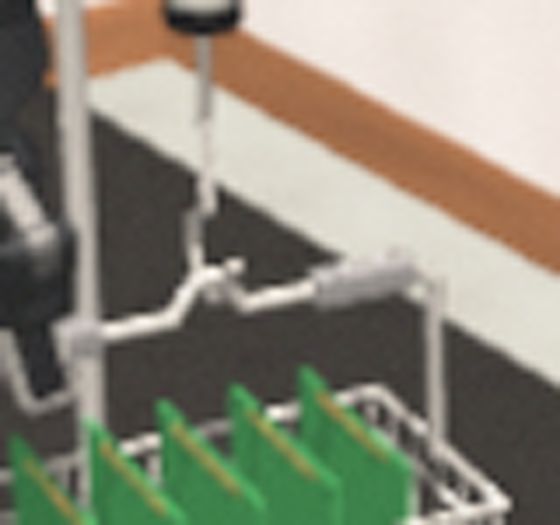

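The crook now lies inside the hook: the tip at (237,265) is in front of the bail and the crook is at (215,275) under the shank. Now I ease it down.

```bash
python3 -m creep '[[0,0,0,0.001,0,0.0049,-1],[0,0,0,0.001,0,0.0049,-1],[0,0,0,0.001,0,0.0049,-1],[0,0,0,0.001,0,0.0049,-1],[0,0,0,0.001,0,0.0049,-1],[0,0,0,0.002,0,0.0098,-1],[0,0,0,0.002,0,0.0098,-1],[0,0,0,0.002,0,0.0098,-1]]' 
python3 -m creep '[[0,0,0,0.003,0,0.0147,-1],[0,0,0,0.003,0,0.0147,-1],[0,0,0,0.003,0,0.0147,-1],[0,0,0,0.003,0,0.0147,-1],[0,0,0,0.003,0,0.0147,-1],[0,0,0,0.003,0,0.0147,-1],[0,0,0,0.002,0,0.0098,-1],[0,0,0,0.001,0,0.0049,-1]]' 
cat >> h.py <<'E'
def avg(n):
    L=[]
    for i in range(n): capture("side"); s=sense(); L.append(np.r_[s["wrist_force"],s["torque"]])
    L=np.array(L); p,r,s=tool(); d=p+.0715*SX+[0,0,.029]-O
    np.set_printoptions(precision=3,suppress=True)
    print("t",s["t"],"F,T",L.mean(0),"sem",L.std(0)/np.sqrt(n),"stand",d@SX,d@SY,d[2],"up",r.T@[0,0,1])
E
python3 -c "
from h import *
avg(10)"
```

```text
t: 12.0
tool_pos: [0.4925, 0.1413, 0.244]
ee_rot: [0.1, 0.087, 0.991, -0.01]
wrist_force: [-0.1, -0.3, -4.8]
gripper_width: 0.01
gripper_force: 107.8
t: 12.8
tool_pos: [0.4925, 0.1412, 0.223]
ee_rot: [0.1, 0.087, 0.991, -0.01]
wrist_force: [0.9, 0.4, -1.6]
gripper_width: 0.0098
gripper_force: 108.0
t 13.3 F,T [ 0.804  0.306 -3.188  0.127  0.379  0.039] sem [0.176 0.14  0.186 0.01  0.009 0.009] stand 1.6915425993371813e-05 0.0004887321568833779 0.2522355402925598 up [-0.2   -0.003 -0.98 ]
```

```bash
python3 -m creep '[[0,0,0,-0.005,0.002,0.001,-1],[0,0,0,-0.005,0.002,0.001,-1],[0,0,0,-0.005,0.001,0.001,-1],[0,0,0,0.003,0,0.0147,-1],[0,0,0,0.003,0,0.0147,-1],[0,0,0,0.002,0,0.0098,-1],[0,0,0,0.001,0,0.0049,-1],[0,0,0,0,0,0,-1]]' 
python3 -c "
from h import *
avg(12)"
```

```text
t: 14.1
tool_pos: [0.4957, 0.1417, 0.2141]
ee_rot: [0.1, 0.087, 0.991, -0.01]
wrist_force: [2.0, 1.0, -1.9]
gripper_width: 0.0101
gripper_force: 108.0
t 14.7 F,T [ 2.355  1.07  -2.55   0.304  0.066  0.171] sem [0.204 0.141 0.126 0.008 0.013 0.01 ] stand 0.0031035926969341433 0.0014815513666719719 0.24323276661101717 up [-0.2   -0.003 -0.98 ]
```

Lateral force is growing (Fx 2.4, Fy 1.1) although the load is as expected, so I look before going on.

```bash
python3 - <<'E'
from h import *
np.set_printoptions(precision=1,suppress=True)
s=capture("side");t=capture("top"); f=lambda i,k:cv2.resize(i,None,fx=k,fy=k,interpolation=cv2.INTER_CUBIC)
p,r,st=tool(); c=p+.0715*SX+[0,0,.032]
print("crook,seat", (px(s,[c,O+[0,0,c[2]-.003],O-.023*SY+[0,0,c[2]+.017]])-[260,115])*9)
a=f(s["image"][115:175,260:312],9) ; b=f(s["image"][20:200,210:340],3)
b=cv2.resize(b,(390,540)); a=a[:540,:468]; a=cv2.resize(a,(400,462)); a=cv2.copyMakeBorder(a,0,78,0,0,0)
cv2.imwrite("pics/load.png",np.hstack([a,b])[:,:,::-1])
cv2.imwrite("pics/load_top.png",f(t["image"][100:300,180:330],4)[:,:,::-1])
E
```

```text
crook,seat [[235.7 295. ]
 [228.8 308.1]
 [260.7 280.7]]
```

View pics/load.png

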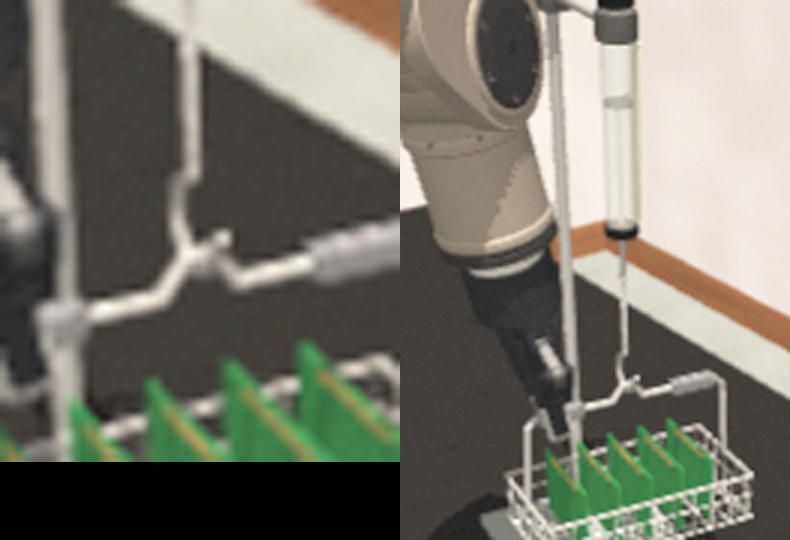

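The picture shows the crook seated in the hook: tip at (222,238) and crook centre at about (205,252), roughly 3 mm past the hook plane at (196,263). So my x-shift did not help. I take it back and measure.

```bash
python3 -c "
from h import *
avg(5)"
python3 -m creep '[[0,0,0,0.005,-0.002,-0.001,-1],[0,0,0,0.005,-0.002,-0.001,-1],[0,0,0,0.005,-0.001,-0.001,-1],[0,0,0,0,0,0,-1],[0,0,0,0,0,0,-1],[0,0,0,0,0,0,-1],[0,0,0,0,0,0,-1],[0,0,0,0,0,0,-1]]' 
python3 -c "
from h import *
avg(10)"
```

```text
t 15.05 F,T [ 2.363  0.935 -2.501  0.305  0.091  0.211] sem [0.048 0.122 0.177 0.006 0.005 0.009] stand 0.0030334639956271434 0.0014191857189906898 0.24316430408857245 up [-0.199 -0.003 -0.98 ]
t: 15.85
tool_pos: [0.4924, 0.1412, 0.2141]
ee_rot: [0.1, 0.087, 0.991, -0.01]
wrist_force: [2.5, 2.1, -2.5]
gripper_width: 0.0101
gripper_force: 108.0
t 16.35 F,T [ 2.1    1.886 -2.765  0.393  0.036  0.244] sem [0.192 0.167 0.178 0.01  0.011 0.008] stand 2.3381562151128353e-05 0.0003998795908448292 0.2431788633771026 up [-0.2   -0.003 -0.98 ]
```

Force and the earlier two-view estimate (hook about +3 mm in x and +5 mm in y of my assumed origin) agree: the bail bears on the -y flank and on the +x slope. I move +y 4 mm and +x 5 mm.

```bash
python3 -m creep '[[0,0,0,0,0.004,0,-1],[0,0,0,0,0.004,0,-1],[0,0,0,0,0.004,0,-1],[0,0,0,0,0.004,0,-1],[0,0,0,0,0.004,0,-1],[0,0,0,0,0,0,-1],[0,0,0,0,0,0,-1],[0,0,0,0,0,0,-1]]' 
python3 -c "
from h import *
avg(8)"
python3 -m creep '[[0,0,0,-0.005,0,0.001,-1],[0,0,0,-0.005,0,0.001,-1],[0,0,0,-0.005,0,0.001,-1],[0,0,0,-0.005,0,0.001,-1],[0,0,0,-0.005,0,0.001,-1],[0,0,0,0,0,0,-1],[0,0,0,0,0,0,-1],[0,0,0,0,0,0,-1]]' 
python3 -c "
from h import *
avg(8)"
```

```text
t: 17.15
tool_pos: [0.4931, 0.1448, 0.2141]
ee_rot: [0.1, 0.087, 0.991, -0.01]
wrist_force: [1.5, -4.7, -1.8]
gripper_width: 0.0099
gripper_force: 108.2
t 17.55 F,T [ 0.864 -4.722 -2.248 -0.863  0.286 -0.549] sem [0.138 0.154 0.136 0.014 0.01  0.015] stand -9.073053413700071e-06 0.004135263565691144 0.24310998770443942 up [-0.199 -0.003 -0.98 ]
t: 18.35
tool_pos: [0.4977, 0.1444, 0.2139]
ee_rot: [0.099, 0.087, 0.991, -0.01]
wrist_force: [-5.5, -0.4, -1.0]
gripper_width: 0.0098
gripper_force: 108.2
t 18.75 F,T [-5.223  0.044 -2.632  0.071  1.565 -0.116] sem [0.155 0.177 0.151 0.01  0.01  0.008] stand 0.00460551261822937 0.004543461600182393 0.24291946347944918 up [-0.199 -0.003 -0.98 ]
```

```bash
python3 -m creep '[[0,0,0,0.004,0,-0.001,-1],[0,0,0,0.004,-0.003,-0.001,-1],[0,0,0,0.004,-0.003,-0.001,-1],[0,0,0,0.003,-0.003,-0.001,-1],[0,0,0,0.003,-0.003,-0.001,-1],[0,0,0,0,0,0,-1],[0,0,0,0,0,0,-1],[0,0,0,0,0,0,-1]]' 
python3 -c "
from h import *
avg(8)"
```

```text
t: 19.55
tool_pos: [0.4941, 0.1426, 0.2145]
ee_rot: [0.1, 0.087, 0.991, -0.01]
wrist_force: [1.6, 0.7, -1.5]
gripper_width: 0.0101
gripper_force: 108.1
t 19.95 F,T [ 1.256  0.359 -2.047  0.185  0.286  0.084] sem [0.22  0.196 0.144 0.009 0.016 0.013] stand 0.001371019890562456 0.002069316157199513 0.24345170828412094 up [-0.2   -0.003 -0.98 ]
```

```bash
python3 -m creep '[[0,0,0,0.0005,0,0.0125,-1],[0,0,0,0.0015,0,0.0125,-1],[0,0,0,0.0025,0,0.0123,-1],[0,0,0,0.0025,0,0.0123,-1],[0,0,0,0.0025,0,0.0123,-1],[0,0,0,0.0025,0,0.0123,-1],[0,0,0,0.0025,0,0.0123,-1],[0,0,0,0.0025,0,0.0123,-1]]' 
python3 -c "
from h import *
avg(8)"
```

```text
t: 20.75
tool_pos: [0.4946, 0.1423, 0.1942]
ee_rot: [0.1, 0.087, 0.991, -0.01]
wrist_force: [-2.0, 1.0, -0.7]
gripper_width: 0.0101
gripper_force: 108.4
t 21.15 F,T [-2.59   1.274 -1.093  0.31   0.796  0.09 ] sem [0.153 0.104 0.324 0.007 0.025 0.01 ] stand 0.0020039565451185487 0.002006897347115911 0.22349329965916198 up [-0.2   -0.003 -0.98 ]
```

```bash
python3 -m creep '[[0,0,0,0.002,0.003,0,-1],[0,0,0,0,0,0,-1],[0,0,0,0.002,0,0.01,-1],[0,0,0,0.002,0,0.01,-1],[0,0,0,0.002,0,0.01,-1],[0,0,0,0.002,0,0.01,-1],[0,0,0,0,0,0,-1],[0,0,0,0,0,0,-1]]' 
python3 -c "
from h import *
avg(12)"
```

```text
t: 21.95
tool_pos: [0.4945, 0.1429, 0.1862]
ee_rot: [0.1, 0.087, 0.991, -0.01]
wrist_force: [1.1, -1.7, 0.4]
gripper_width: 0.0102
gripper_force: 108.3
t 22.55 F,T [ 1.264 -1.706 -0.478 -0.269  0.044 -0.159] sem [0.132 0.208 0.108 0.009 0.016 0.01 ] stand 0.0016671802916344669 0.002558205782949861 0.21521667321804858 up [-0.2   -0.003 -0.98 ]
```

```bash
python3 -m creep '[[0,0,0,-0.0005,-0.0015,0,-1],[0,0,0,0,0,0,-1],[0,0,0,0.0015,0,0.0075,-1],[0,0,0,0.0015,0,0.0075,-1],[0,0,0,0.001,0,0.005,-1],[0,0,0,0.001,0,0.005,-1],[0,0,0,0,0,0,-1],[0,0,0,0,0,0,-1]]' 
python3 -c "
from h import *
avg(16)"
```

```text
t: 23.35
tool_pos: [0.4945, 0.1427, 0.1811]
ee_rot: [0.1, 0.087, 0.991, -0.01]
wrist_force: [0.5, 0.1, -0.6]
gripper_width: 0.0097
gripper_force: 108.4
t 24.15 F,T [ 0.554 -0.382 -0.314 -0.036  0.081 -0.039] sem [0.088 0.1   0.102 0.009 0.008 0.007] stand 0.0017317172681546949 0.0022456550910852366 0.21008733561784068 up [-0.199 -0.003 -0.98 ]
```

```bash
python3 -m creep '[[0,0,0,-0.0005,-0.0005,0,-1],[0,0,0,0.001,0,0.005,-1],[0,0,0,0.001,0,0.005,-1],[0,0,0,0.001,0,0.005,-1],[0,0,0,0.0005,0,0.0025,-1],[0,0,0,0,0,0,-1],[0,0,0,0,0,0,-1],[0,0,0,0,0,0,-1]]' 
python3 -c "
from h import *
avg(40)"
```

```text
t: 24.95
tool_pos: [0.4945, 0.1425, 0.1775]
ee_rot: [0.1, 0.087, 0.991, -0.01]
wrist_force: [-1.1, 0.2, -0.3]
gripper_width: 0.0096
gripper_force: 108.5
t 26.95 F,T [-0.411  0.422  0.04   0.099  0.261  0.031] sem [0.083 0.083 0.068 0.006 0.005 0.005] stand 0.0018464934826820422 0.0021391094524663944 0.20656459063721236 up [-0.199 -0.003 -0.98 ]
```

Vertical force is 0.04 ± 0.07 N, so the balance carries the weight. I ease off the grip and then open.

```bash
python3 -m creep '[[0,0,0,0,0,0,-1],[0,0,0,0,0,0,-1],[0,0,0,0,0,0,-1],[0,0,0,0,0,0,-1],[0,0,0,0,0,0,-1],[0,0,0,0,0,0,-1],[0,0,0,0,0,0,-1],[0,0,0,0,0,0,-1]]' 20
python3 -c "
from h import *
avg(12)"
```

```text
t: 27.75
tool_pos: [0.4945, 0.1425, 0.1775]
ee_rot: [0.1, 0.087, 0.991, -0.01]
wrist_force: [-1.0, 0.5, 0.1]
gripper_width: 0.0102
gripper_force: 108.4
t 28.35 F,T [-0.448  0.182 -0.353  0.114  0.282  0.025] sem [0.209 0.15  0.103 0.01  0.011 0.008] stand 0.0018577877088201038 0.002114178470629288 0.20653467635183353 up [-0.199 -0.003 -0.98 ]
```

```bash
python3 -m creep '[[0,0,0,0,0,0,-0.4],[0,0,0,0,0,0,-0.4],[0,0,0,0,0,0,-0.4],[0,0,0,0,0,0,-0.4],[0,0,0,0,0,0,-0.2],[0,0,0,0,0,0,0],[0,0,0,0,0,0,0],[0,0,0,0,0,0,0]]' 20
python3 - <<'E'
from h import *
P=[]
for i in range(3):
    s=capture("side"); P.append(s["image"])
d=[np.abs(P[0].astype(int)-x)[90:300,220:350].max(axis=2) for x in P[1:]]
print([ (x>40).sum() for x in d]); avg(4)
cv2.imwrite("pics/rel.png",P[2][:,:,::-1])
np.save("rel.npy",P[2])
E
```

```text
t: 29.15
tool_pos: [0.4946, 0.1425, 0.1775]
ee_rot: [0.1, 0.087, 0.991, -0.01]
wrist_force: [-0.0, 0.8, 0.5]
gripper_width: 0.0425
gripper_force: 0.0
[np.int64(0), np.int64(0)]
t 29.5 F,T [0.04  0.192 0.118 0.04  0.181 0.008] sem [0.041 0.383 0.175 0.009 0.012 0.014] stand 0.0018605510838610615 0.002168543732543597 0.20657005372893916 up [-0.2   -0.003 -0.98 ]
```

```bash
python3 -m creep '[[0,0,0,0,0,-0.02,0],[0,0,0,0,0,-0.04,0],[0,0,0,0,0,-0.06,0],[0,0,0,0,0,-0.08,0],[0,0,0,0,0,-0.08,0],[0,0,0,0,0,-0.08,0],[0,0,0,0,0,-0.04,0],[0,0,0,0,0,0,0]]'
python3 - <<'E'
from h import *
s=capture("side");a=np.load("rel.npy"); 
g=lambda i:cv2.cvtColor(i[105:290,215:350],cv2.COLOR_RGB2GRAY)
# compare the boards + right part of basket (green mask centroid)
def gm(i):
    i=i[120:300,215:350].astype(int); m=(i[:,:,1]>i[:,:,0]+30)&(i[:,:,1]>i[:,:,2]+30); y,x=np.nonzero(m); return m.sum(),x.mean(),y.mean()
print(gm(a),gm(s["image"]))
for k in range(6): print(gm(capture("side")["image"]))
avg(2)
E
```

```text
t: 30.3
tool_pos: [0.4792, 0.1459, 0.2571]
ee_rot: [0.1, 0.087, 0.991, -0.009]
wrist_force: [1.1, -0.6, -0.3]
gripper_width: 0.0427
gripper_force: 0.0
(np.int64(1699), np.float64(49.19305473808122), np.float64(93.3107710417893)) (np.int64(1720), np.float64(49.13953488372093), np.float64(93.22267441860465))
(np.int64(1714), np.float64(49.233955659276546), np.float64(93.13593932322054))
(np.int64(1715), np.float64(49.25947521865889), np.float64(93.17434402332361))
(np.int64(1711), np.float64(49.22267679719462), np.float64(93.09292811221508))
(np.int64(1713), np.float64(49.26152948044366), np.float64(93.0881494454174))
(np.int64(1715), np.float64(49.27172011661808), np.float64(93.0862973760933))
(np.int64(1720), np.float64(49.14127906976744), np.float64(93.22151162790698))
t 30.75 F,T [-0.163  0.095  0.448  0.059  0.171  0.007] sem [0.069 0.275 0.197 0.01  0.    0.011] stand -0.014161071766311003 0.0022276506594002443 0.2845840579472536 up [-0.199 -0.004 -0.98 ]
```

```bash
python3 -m creep '[[0,0,0,0,0,-0.04,0],[0,0,0,0,0,-0.08,0],[0,0,0,0.02,0,-0.08,0],[0,0,0,0.04,0,-0.04,0],[0,0,0,0.04,0,0,0],[0,0,0,0.02,0,0,0],[0,0,0,0,0,0,0],[0,0,0,0,0,0,0]]'
python3 -m creep '[[0,0,0,0,0,0,0],[0,0,0,0,0,0,0],[0,0,0,0,0,0,0],[0,0,0,0,0,0,0],[0,0,0,0,0,0,0],[0,0,0,0,0,0,0],[0,0,0,0,0,0,0],[0,0,0,0,0,0,0]]'
python3 - <<'E'
from h import *
def gm(i):
    i=i[120:300,215:350].astype(int); m=(i[:,:,1]>i[:,:,0]+30)&(i[:,:,1]>i[:,:,2]+30); y,x=np.nonzero(m); return m.sum(),x.mean(),y.mean()
for k in range(6): print(*gm(capture("side")["image"]))
print(bot.close_job())
E
```

```text
t: 31.55
tool_pos: [0.4462, 0.1513, 0.2978]
ee_rot: [0.1, 0.087, 0.991, -0.01]
wrist_force: [-0.3, -0.3, 1.2]
gripper_width: 0.0425
gripper_force: 0.0
t: 32.35
tool_pos: [0.4463, 0.1514, 0.2982]
ee_rot: [0.1, 0.087, 0.991, -0.01]
wrist_force: [0.1, 0.6, -0.3]
gripper_width: 0.0427
gripper_force: 0.0
1717 49.273150844496215 92.95049504950495
1715 49.16734693877551 93.06938775510204
1713 49.24927028604787 92.97256275539988
1718 49.232828870779976 92.99592549476135
1720 49.23662790697674 93.01686046511628
1719 49.154159394997095 93.10180337405468
the job is handed in; nothing more can be done
None
```

The basket hangs by its crook from the balance hook, clear of the gripper and steady to about 0.1 pixel, and I handed the job in at about 33 s; while centring the crook I pushed sideways on the hook with up to about 5 N, which may count as straining it.

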